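# Dock the red and blue parts boxes

### The arm

A 7-joint arm with a two-finger parallel gripper is mounted at the origin on the work surface. World frame = base frame: x ahead of the robot, y to its left, z up, the work surface at z = 0. Lengths are in mm, angles in rad, forces in N, time in s.
With the tool pointing down it reaches from about 400 to 875 mm from the base axis. Payload 4.4 kg.
Tool frame: the origin (TCP) lies midway between the tips of the shut fingers; the grasp point (between the pads) lies 19 mm behind it; z points along the fingers, y is the line along which they close (so a half turn about z gives the same grasp; the last joint's range is limited). The gripper opens to 85 mm and grips with 20 to 120 N. Pads are 22 mm wide; open, the fingers measure 114 mm over their backs; the gripper's body (76 mm by 85 mm) begins 54 mm behind the grasp point. The pads swing forward as they close: fully open they stand 13 mm farther back than shut.
Start: joints at [1.281, 0.628, 0.038, 1.517, -0.027, 0.996, -0.02], TCP at [144.286, -633.798, 231.313] pointing down, gripper open.
Joint ranges: [-3.06, 3.06], [-0.37, 2.12], [-1.25, 1.32], [0.18, 2.47], [-1.1, 4.24], [0.23, 1.98], [-2.94, 2.94]. Speed limits (rad/s): [2.57, 2.57, 3.14, 3.14, 3.14, 3.14, 3.14].

### API

Orientations are given as [roll, pitch, yaw] about the fixed x, y, z axes, in that order (R = Rz(yaw) Ry(pitch) Rx(roll)).
In Python, from cell import ctrl, get_image, get_calibration gives the robot as it stands.
- The arm moves only by the shell command python3 -m creep 'ROWS'. ROWS is JSON, a list of rows, each an object of numbers: "dx", "dy", "dz": the shift along the world's x, y, z normalised to -1 to 1, where 1 is 0.4 m; "rx", "ry", "rz": the turn, a rotation vector about the world's x, y, z normalised to -1 to 1, where 1 is 2 pi rad; "grip": the closure, from -1 (fully open) to 1 (shut). A call has exactly 5 rows; each row is the pose to reach, as a shift and turn from the pose commanded when the call began, turning the shorter way round; what a row does not reach only later rows make up. A row lasts 1/8 s, in which the tool goes at most 62.5 mm and 10.7 degrees, less where a joint would pass 70% of its speed; a pose out of reach is approached as far as the arm can. A call with a number of a shift or a turn outside -1 to 1 is refused whole. A call with a gripper value outside its range is refused whole. The fingers move at their own pace and stop on an object; the grip force is fixed at half the most. Time passes only in rows, so rows that repeat a pose let the fingers close, or fill a call up. It gives the time, the measured TCP pose, the force, the opening and the grip force at its end, in the units of the state.
- ctrl.read_state(): the state, without advancing time (a new reading comes with each control period).
- get_image(name): name is "scene" or "top" or "wrist"; returns the picture (420x560x3 uint8, red, green, blue); there is no depth.
- get_calibration(name): a dict with "mtx" (3x3 intrinsics, pixels), "world_from_camera" (4x4, takes a point from camera to world coordinates). Camera axes: x right, y down, z forward; pixel columns grow to the right and rows downward; lengths in mm; the calibration is good to about 2 mm. The wrist camera is an equidistant fisheye: a pixel r from the principal point sees the ray r / f radians off the axis. A picture is of the moment at which its call begins: read the wrist's pose just before it. get_calibration takes no time and is no camera call; for the wrist camera it gives the pose at the moment of the call.
- ctrl.finish_job(): hands the job in; it is judged then, once.
The state is a dict: "clock": time; "qpos": joint angles; "qd": joint speeds; "tau": joint torques, N m; "eef_pos": TCP position; "tool_rot": TCP orientation; "force": force on the tool from outside, world axes, zero at the start; "torque": the same for the moment, N m; "width": finger opening in mm; "gripper_force": force on a finger pad.
Only numpy, scipy, OpenCV 4.12 (cv2) and the standard library are available. Lean on these libraries where they do the work, as an engineer would, in place of code of your own. Each camera call takes 0.05 s, during which the arm holds its last target. There are 200 camera calls.

### The job

Put the red and blue parts boxes away on their docking plates: on each plate the deep box of the plate's colour goes first, and the shallow box of that colour, the one with the white label, on top of it. Each box must sit fully down, with the notch in its underside over the rib below it and its sides in line with what is below. Leave the green box where it is.

Things in the scene. Friction and masses are not known exactly. Their poses are not given: they have to be found in the camera images.
- red_deep: Deep red parts box, 80 (x) by 50 (y) by 60 mm high to the lid; no label, black latch on the +x end. Origin: centre of underside, z up. On the lid a half-round yellow key rib along y: 40 long, 16 wide, 8 mm high, centred 18 mm from middle to -x. Under it, in the underside, a notch 20 wide, 11 mm deep, full width. About 0.2 kg. Grip across the 50 mm.
- red_shallow: Shallow red parts box, 80 (x) by 50 (y) by 40 mm high to the lid; white label on the +x half of the lid, black latch on the +x end. Origin: centre of underside, z up. On the lid a half-round yellow key rib along y: 40 long, 16 wide, 8 mm high, centred 18 mm from middle to -x. Under it, in the underside, a notch 20 wide, 11 mm deep, full width. About 0.15 kg. Grip across the 50 mm.
- blue_deep: Deep blue parts box, 80 (x) by 50 (y) by 60 mm high to the lid; no label, black latch on the +x end. Origin: centre of underside, z up. On the lid a half-round yellow key rib along y: 40 long, 16 wide, 8 mm high, centred 18 mm from middle to -x. Under it, in the underside, a notch 20 wide, 11 mm deep, full width. About 0.2 kg. Grip across the 50 mm.
- blue_shallow: Shallow blue parts box, 80 (x) by 50 (y) by 40 mm high to the lid; white label on the +x half of the lid, black latch on the +x end. Origin: centre of underside, z up. On the lid a half-round yellow key rib along y: 40 long, 16 wide, 8 mm high, centred 18 mm from middle to -x. Under it, in the underside, a notch 20 wide, 11 mm deep, full width. About 0.15 kg. Grip across the 50 mm.
- green_box: Deep green parts box, 80 (x) by 50 (y) by 60 mm high to the lid; no label, black latch on the +x end. Origin: centre of underside, z up. On the lid a half-round yellow key rib along y: 40 long, 16 wide, 8 mm high, centred 18 mm from middle to -x. Under it, in the underside, a notch 20 wide, 11 mm deep, full width. About 0.2 kg. Stays where it is. Grip across the 50 mm.
- red_dock: Red docking plate fixed to the bench, 100 (x) by 70 (y) by 12 mm thick. Origin: centre of its underside, on the bench. Yellow rib as on the lids: along y, 40 long, 16 wide, 8 mm high, centred 18 mm from the middle towards -x. A box seated right way round has its axes along the plate's and its underside centre 12 mm above the plate's origin.
- blue_dock: Blue docking plate fixed to the bench, 100 (x) by 70 (y) by 12 mm thick. Origin: centre of its underside, on the bench. Yellow rib as on the lids: along y, 40 long, 16 wide, 8 mm high, centred 18 mm from the middle towards -x. A box seated right way round has its axes along the plate's and its underside centre 12 mm above the plate's origin.

How it is judged:
By the outcome, as a careful person would: the job done as asked, in the order asked, and still so for the second after the job is handed in, with the robot touching nothing.
It also fails if it takes over 120 s, if anything falls off the work surface, if the arm or the gripper's body presses on something with over 40 N, if the wrist force passes 120 N, or if a joint passes its speed limit or range.

## Working session

There is one attempt and no reset: what is moved stays moved. The work goes in short steps, Python scripts to look and compute and a shell command to move; the robot and the scene stay as the last step left them, time stands still between calls to the robot, and variables do not carry over. Pictures are saved under pics/ and viewed, at most 14 in all, crops included, and the job is handed in when it is done.

```bash
mkdir -p pics; ls; python3 - <<'E'
from cell import ctrl,get_image,get_calibration
import cv2,numpy as np
s=ctrl.read_state();print(s['clock'],s['eef_pos'],s['tool_rot'],s['width'],s['force'])
for n in('top','scene'):
    im=get_image(n);cv2.imwrite(f'pics/{n}0.png',im[:,:,::-1]);c=get_calibration(n);print(n,np.round(c['mtx'],1).tolist(),np.round(c['world_from_camera'],3).tolist())
E
```

```text
pics
0.0 [ 144.12940381 -633.1513589   230.40801932] [-3.13966503e+00  1.23418633e-05  2.23773782e-01] 85.44369664997477 [ 0.44790717  0.12000853 -0.12187988]
top [[530.7, 0.0, 272.7], [0.0, 530.7, 204.1], [0.0, 0.0, 1.0]] [[-0.055, -0.974, 0.219, 337.318], [-0.998, 0.052, -0.019, 10.313], [0.007, -0.22, -0.975, 1045.855], [0.0, 0.0, 0.0, 1.0]]
scene [[429.3, 0.0, 282.4], [0.0, 429.3, 211.1], [0.0, 0.0, 1.0]] [[0.459, 0.663, -0.592, 1028.762], [0.888, -0.352, 0.294, -250.643], [-0.013, -0.661, -0.75, 674.733], [0.0, 0.0, 0.0, 1.0]]
```

View pics/top0.png

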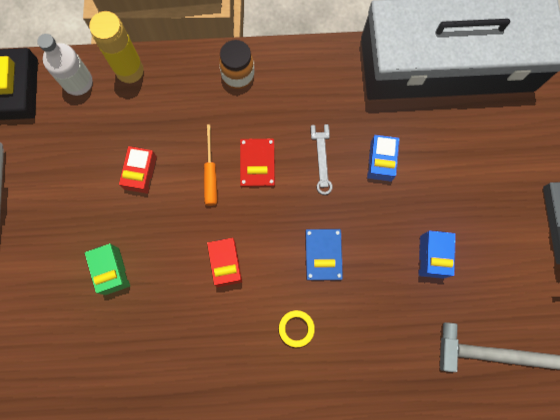

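View pics/scene0.png

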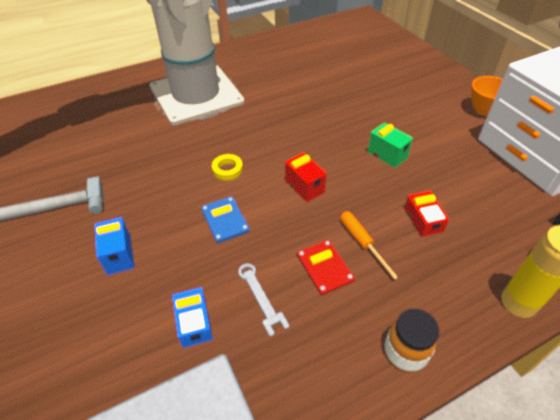

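Top view: the red dock is at (257,162) and the blue dock at (324,254). Red deep is at (224,262), red shallow at (137,168), blue deep at (438,254), blue shallow at (384,157) and green at (105,268). All ribs point to image-down (−x), so no half turns are needed. The scene view agrees.

```bash
cat > h.py <<'E'
import cv2,numpy as np
from cell import ctrl,get_image,get_calibration
def cast(px,c,z):
    px=np.asarray(px,float).reshape(-1,2);K=c['mtx'];T=np.asarray(c['world_from_camera'])
    d=np.c_[(px[:,0]-K[0][2])/K[0][0],(px[:,1]-K[1][2])/K[1][1],np.ones(len(px))]@T[:3,:3].T
    o=T[:3,3];return (o+d*((z-o[2])/d[:,2])[:,None])[:,:2]
def masks(im,col):
    h,s,v=[a.astype(int) for a in cv2.split(cv2.cvtColor(im,cv2.COLOR_RGB2HSV))]
    m={'red':((h<6)|(h>174)),'blue':(h>100)&(h<125),'green':(h>50)&(h<75)}[col]&(s>150)
    y=(h>22)&(h<34)&(s>150)&(v>120); w=(s<60)&(v>180)
    return m,y,w,v
def lid(im,c,col,ctr,z,vmin=0,r=28):
    m,y,w,v=masks(im,col); win=np.zeros(m.shape,bool);win[ctr[1]-r:ctr[1]+r,ctr[0]-r:ctr[0]+r]=1
    t=((m&(v>vmin))|y|w)&win
    t=cv2.morphologyEx(t.astype(np.uint8),cv2.MORPH_OPEN,np.ones((3,3)))
    cs=cv2.findContours(t,cv2.RETR_EXTERNAL,cv2.CHAIN_APPROX_NONE)[0]
    k=max(cs,key=cv2.contourArea).reshape(-1,2)
    W=cast(k,c,z).astype(np.float32)
    (cx,cy),(a,b),g=cv2.minAreaRect(W)
    if a<b: a,b,g=b,a,g+90
    g=(g+90)%180-90
    ys=np.argwhere(y&win)[:,::-1]
    Y=cast(ys,c,z+4); return np.round([cx,cy,a,b,g],1),np.round(Y.mean(0),1),t
E
python3 - <<'E'
from h import *
im=cv2.imread('pics/top0.png')[:,:,::-1];c=get_calibration('top')
L=[('red_dock','red',(257,162),12),('blue_dock','blue',(324,254),12),('red_deep','red',(224,262),60),('red_sh','red',(137,168),40),('blue_deep','blue',(438,254),60),('blue_sh','blue',(384,157),40)]
tiles=[]
for n,col,p,z in L:
    m,y,w,v=masks(im,col);x0,y0=p[0]-30,p[1]-30
    sub=(slice(y0,y0+60),slice(x0,x0+60)); print(n,np.histogram(v[sub][m[sub]],range(0,261,20))[0].tolist())
    for vm in(0,150,200):
        try: print(vm,*lid(im,c,col,p,z,vm)[:2])
        except Exception as e: print(e)
    tiles.append(cv2.resize(im[sub],(260,260),interpolation=cv2.INTER_NEAREST))
o=np.vstack([np.hstack(tiles[:3]),np.hstack(tiles[3:])]);cv2.imwrite('pics/t1.png',o[:,:,::-1])
E
```

```text
red_dock [0, 0, 0, 0, 9, 2, 4, 24, 44, 58, 98, 1165, 0]
0 [658.6  17.4  99.7  69.3  -2.4] [641.9  18.2]
150 [659.5  17.4  98.   69.   -2.4] [641.9  18.2]
200 [660.5  17.5  95.6  65.6  -3.1] [641.9  18.2]
blue_dock [0, 0, 0, 0, 0, 0, 0, 0, 18, 153, 1229, 0, 0]
0 [ 464.8 -103.3   94.3   68.1   -3.1] [ 446.3 -103.4]
150 [ 464.8 -103.3   94.3   68.1   -3.1] [ 446.3 -103.4]
200 [ 465.8 -103.6   92.4   65.2   -3.1] [ 446.3 -103.4]
red_deep [0, 0, 0, 0, 1, 60, 13, 7, 34, 19, 21, 52, 850]
0 [454.3  87.7  85.7  51.8   7.7] [438.1  86.6]
150 [456.3  88.4  81.   51.1   7.7] [438.1  86.6]
200 [471.8  91.2  49.1  49.  -82.3] [438.1  86.6]
red_sh [0, 0, 0, 0, 3, 229, 14, 11, 29, 19, 26, 88, 322]
0 [648.5 253.   87.9  60.6 -13.2] [635.1 261.4]
150 [663.3 254.3  59.8  51.2 -13.2] [635.1 261.4]
200 [668.  253.7  49.   47.8  77.2] [635.1 261.4]
blue_deep [0, 0, 0, 0, 1, 304, 23, 4, 11, 7, 15, 72, 796]
0 [ 447.7 -310.6   84.6   62.5   -8.3] [ 431.3 -315.1]
150 [ 456.7 -318.7   64.3   48.9   -7.5] [ 431.3 -315.1]
200 [ 456.6 -318.7   63.7   49.    -8.8] [ 431.3 -315.1]
blue_sh [0, 0, 0, 0, 0, 2, 13, 3, 6, 5, 11, 54, 341]
0 [ 658.5 -237.6   62.    49.7  -10.5] [ 633.4 -233.6]
150 [ 658.6 -237.8   61.9   49.5  -10.9] [ 633.4 -233.6]
200 [ 658.5 -238.    61.9   49.1  -11. ] [ 633.4 -233.6]
```

View pics/t1.png

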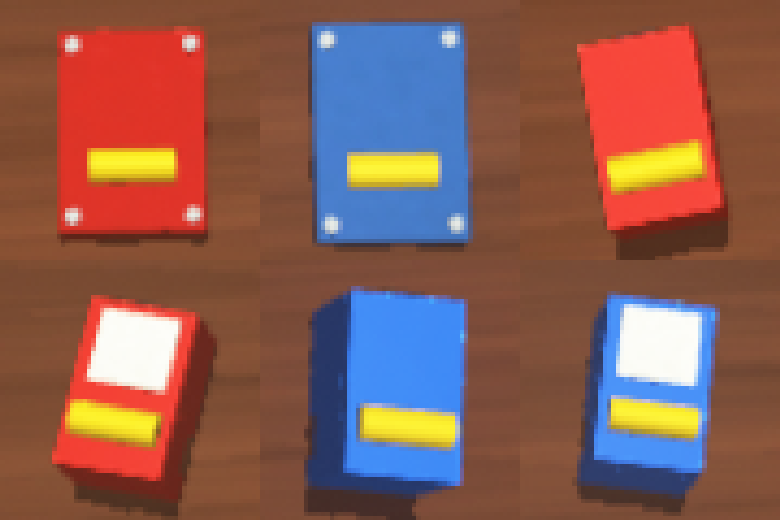

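```bash
sed -i 's/    t=cv2.morphologyEx/    t=cv2.morphologyEx(t.astype(np.uint8),cv2.MORPH_CLOSE,np.ones((5,5)))\n    t=cv2.morphologyEx/' h.py
cat > meas.py <<'E'
from h import *
L={'red_dock':('red',12),'blue_dock':('blue',12),'red_deep':('red',60),'red_sh':('red',40),'blue_deep':('blue',60),'blue_sh':('blue',40)}
P={'top':{'red_dock':(257,162),'blue_dock':(324,254),'red_deep':(224,262),'red_sh':(137,168),'blue_deep':(438,254),'blue_sh':(384,157)},
'scene':{'red_dock':(326,266),'blue_dock':(226,219),'red_deep':(305,176),'red_sh':(428,213),'blue_deep':(113,243),'blue_sh':(191,316)}}
if __name__=='__main__':
  for n in P:
    im=cv2.imread(f'pics/{n}0.png')[:,:,::-1];c=get_calibration(n)
    for k,(col,z) in L.items():
        a,b,t=lid(im,c,col,P[n][k],z,170 if n=='top' else 150,36); th=np.radians(a[4]); print(n,k,a,'rib-based ctr',np.round(b+18*np.array([np.cos(th),np.sin(th)]),1))
E
python3 meas.py
```

```text
top red_dock [660.5  18.   99.3  67.7  -2.4] rib-based ctr [659.9  17.4]
top blue_dock [ 464.8 -103.4   94.3   68.    -3.1] rib-based ctr [ 464.3 -104.4]
top red_deep [456.4  88.4  80.8  50.5   7.7] rib-based ctr [455.9  89. ]
top red_sh [653.  256.9  80.7  49.8 -13.2] rib-based ctr [652.6 257.3]
top blue_deep [ 449.3 -317.4   80.4   49.2   -8.9] rib-based ctr [ 449.1 -317.9]
top blue_sh [ 651.2 -236.3   79.4   49.5  -11. ] rib-based ctr [ 651.1 -237. ]
scene red_dock [661.6  17.4 104.2  71.4  -2.1] rib-based ctr [660.7  19. ]
scene blue_dock [ 466.6 -103.5  101.    66.9   -2.9] rib-based ctr [ 466.  -103.2]
scene red_deep [479.5  85.  136.2  70.2  -6. ] rib-based ctr [456.6  86.6]
scene red_sh [664.4 251.2 112.2  62.  -22.6] rib-based ctr [652.7 256.1]
scene blue_deep [ 471.6 -317.5  125.4   54.5   -4.8] rib-based ctr [ 450.6 -315.9]
scene blue_sh [ 660.2 -236.7   96.9   50.4  -11. ] rib-based ctr [ 652.2 -236.2]
```

The lid and rib estimates from both cameras agree to about 1.5 mm. I'll start with the blue deep box at (450,−317), yaw −8.7°.

```bash
python3 -m creep '[{"dx":0.15,"dy":0.16,"dz":-0.05,"rz":-0.02,"grip":-1},{"dx":0.25,"dy":0.26,"dz":-0.1,"rz":-0.04,"grip":-1},{"dx":0.35,"dy":0.36,"dz":-0.15,"rz":-0.06,"grip":-1},{"dx":0.4,"dy":0.42,"dz":-0.15,"rz":-0.06,"grip":-1},{"dx":0.45,"dy":0.47,"dz":-0.15,"rz":-0.06,"grip":-1}]'
python3 -m creep '[{"dx":0.1,"dy":0.1,"dz":0,"grip":-1},{"dx":0.2,"dy":0.2,"dz":0,"grip":-1},{"dx":0.28,"dy":0.28,"dz":0,"grip":-1},{"dx":0.314,"dy":0.322,"dz":0,"grip":-1},{"dx":0.314,"dy":0.322,"dz":0,"grip":-1}]'
cat > st.py <<'E'
from h import *
s=ctrl.read_state();print(round(s['clock'],2),np.round(s['eef_pos'],1),'deg',np.round(np.degrees(s['tool_rot']),1),'w',round(s['width'],1),'gf',round(s['gripper_force'],1),'F',np.round(s['force'],1),'q',np.round(s['qpos'],2))
E
python3 st.py
```

```text
0.1 [ 144.2 -633.3  230.5] deg [-179.9    0.    12.8] w 85.6 gf 0.0 F [-0.3  0.5 -1.1] q [ 1.28  0.63  0.04  1.52 -0.03  1.   -0.02]$[0]: bad value
$[0]: bad value
```

```bash
python3 -m creep '[{"dx":0.15,"dy":0.16,"dz":-0.05,"rx":0,"ry":0,"rz":-0.02,"grip":-1},{"dx":0.25,"dy":0.26,"dz":-0.1,"rx":0,"ry":0,"rz":-0.04,"grip":-1},{"dx":0.35,"dy":0.36,"dz":-0.15,"rx":0,"ry":0,"rz":-0.06,"grip":-1},{"dx":0.4,"dy":0.42,"dz":-0.15,"rx":0,"ry":0,"rz":-0.06,"grip":-1},{"dx":0.45,"dy":0.47,"dz":-0.15,"rx":0,"ry":0,"rz":-0.06,"grip":-1}]'; python3 st.py
```

```text
clock: 0.72
eef_pos: [326.3, -442.1, 170.2]
tool_rot: [-3.138, 0.001, -0.149]
force: [-1.1, -0.7, 0.4]
width: 85.6
gripper_force: 0.0
0.72 [ 326.3 -442.1  170.2] deg [-1.798e+02  1.000e-01 -8.500e+00] w 85.6 gf 0.0 F [-1.1 -0.7  0.4] q [ 0.79  0.57  0.14  1.86 -0.12  0.72 -0.72]
```

```bash
python3 -m creep '[{"dx":0.1,"dy":0.1,"dz":0,"rx":0,"ry":0,"rz":0,"grip":-1},{"dx":0.2,"dy":0.2,"dz":0,"rx":0,"ry":0,"rz":0,"grip":-1},{"dx":0.28,"dy":0.28,"dz":0,"rx":0,"ry":0,"rz":0,"grip":-1},{"dx":0.314,"dy":0.322,"dz":0,"rx":0,"ry":0,"rz":0,"grip":-1},{"dx":0.314,"dy":0.322,"dz":0,"rx":0,"ry":0,"rz":0,"grip":-1}]'; python3 - <<'E'
from h import *
cv2.imwrite('pics/w1.png',get_image('wrist')[:,:,::-1]);c=get_calibration('wrist');print(c)
E
python3 st.py
```

```text
clock: 1.35
eef_pos: [451.0, -315.0, 170.9]
tool_rot: [-3.141, 0.0, -0.149]
force: [0.3, -1.2, -0.7]
width: 85.4
gripper_force: 0.0
{'mtx': array([[325.1922621 ,   0.        , 275.91855737],
       [  0.        , 325.1922621 , 212.69429617],
       [  0.        ,   0.        ,   1.        ]]), 'world_from_camera': array([[-1.51322094e-01, -9.53207685e-01, -2.61718806e-01,
         5.15048338e+02],
       [-9.88484406e-01,  1.46042473e-01,  3.96254373e-02,
        -3.26533626e+02],
       [ 4.50790433e-04,  2.64701163e-01, -9.64330385e-01,
         3.12755436e+02],
       [ 0.00000000e+00,  0.00000000e+00,  0.00000000e+00,
         1.00000000e+00]])}
1.4 [ 449.7 -316.9  171.1] deg [180.    0.   -8.7] w 85.4 gf 0.0 F [-0.2 -1.   0.7] q [ 0.46  0.57  0.16  1.86 -0.13  0.72 -1.04]
```

View pics/w1.png

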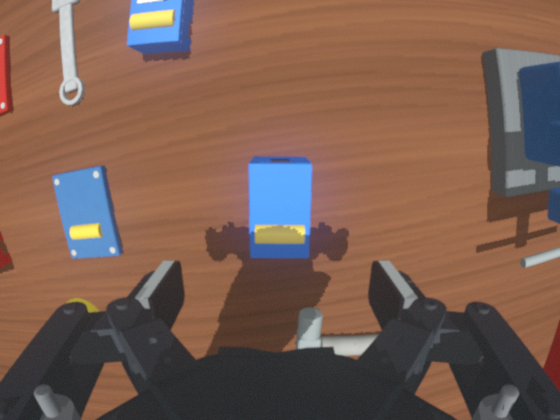

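The wrist view shows the blue deep box at (281,207), centred between the fingers and square to them. Next I descend and close.

```bash
python3 -m creep '[{"dx":0,"dy":0,"dz":-0.1,"rx":0,"ry":0,"rz":0,"grip":-1},{"dx":0,"dy":0,"dz":-0.2,"rx":0,"ry":0,"rz":0,"grip":-1},{"dx":0,"dy":0,"dz":-0.3,"rx":0,"ry":0,"rz":0,"grip":-1},{"dx":0,"dy":0,"dz":-0.36,"rx":0,"ry":0,"rz":0,"grip":-1},{"dx":0,"dy":0,"dz":-0.373,"rx":0,"ry":0,"rz":0,"grip":-1}]'; python3 -m creep '[{"dx":0,"dy":0,"dz":0,"rx":0,"ry":0,"rz":0,"grip":0},{"dx":0,"dy":0,"dz":0,"rx":0,"ry":0,"rz":0,"grip":1},{"dx":0,"dy":0,"dz":0,"rx":0,"ry":0,"rz":0,"grip":1},{"dx":0,"dy":0,"dz":0,"rx":0,"ry":0,"rz":0,"grip":1},{"dx":0,"dy":0,"dz":0,"rx":0,"ry":0,"rz":0,"grip":1}]'; python3 st.py
```

```text
clock: 2.02
eef_pos: [447.4, -318.1, 20.7]
tool_rot: [-3.141, 0.003, -0.156]
force: [0.3, 0.3, 0.5]
width: 85.2
gripper_force: 0.0
clock: 2.65
eef_pos: [450.5, -317.8, 23.5]
tool_rot: [3.14, -0.002, -0.153]
force: [-0.4, -0.1, 5.9]
width: 49.2
gripper_force: 63.3
2.65 [ 450.5 -317.8   23.5] deg [ 1.799e+02 -1.000e-01 -8.800e+00] w 49.2 gf 63.3 F [-0.4 -0.1  5.9] q [ 0.5   0.8   0.09  1.94 -0.17  0.4  -1.  ]
```

```bash
python3 -m creep '[{"dx":0,"dy":0,"dz":0.05,"rx":0,"ry":0,"rz":0,"grip":1},{"dx":0,"dy":0,"dz":0.15,"rx":0,"ry":0,"rz":0,"grip":1},{"dx":0,"dy":0.05,"dz":0.25,"rx":0,"ry":0,"rz":0,"grip":1},{"dx":0.01,"dy":0.15,"dz":0.25,"rx":0,"ry":0,"rz":0.008,"grip":1},{"dx":0.02,"dy":0.25,"dz":0.25,"rx":0,"ry":0,"rz":0.0158,"grip":1}]'; python3 -m creep '[{"dx":0.01,"dy":0.1,"dz":0,"rx":0,"ry":0,"rz":0,"grip":1},{"dx":0.0188,"dy":0.2,"dz":0,"rx":0,"ry":0,"rz":0,"grip":1},{"dx":0.0188,"dy":0.2635,"dz":0,"rx":0,"ry":0,"rz":0,"grip":1},{"dx":0.0188,"dy":0.2835,"dz":0,"rx":0,"ry":0,"rz":0,"grip":1},{"dx":0.0188,"dy":0.2835,"dz":0,"rx":0,"ry":0,"rz":0,"grip":1}]'; python3 - <<'E'
from h import *
cv2.imwrite('pics/w2.png',get_image('wrist')[:,:,::-1])
E
python3 st.py
```

```text
clock: 3.28
eef_pos: [458.1, -216.0, 123.0]
tool_rot: [3.141, -0.002, -0.053]
force: [-0.3, -0.1, -2.3]
width: 49.2
gripper_force: 62.9
clock: 3.9
eef_pos: [465.5, -103.9, 122.3]
tool_rot: [3.141, -0.0, -0.054]
force: [-0.7, -0.9, -3.1]
width: 49.2
gripper_force: 62.9
3.95 [ 465.5 -104.7  122.3] deg [179.9  -0.   -3.1] w 49.3 gf 62.9 F [ 0.1  0.1 -1.3] q [ 0.06  0.57  0.15  2.1  -0.17  0.49 -1.29]
```

View pics/w2.png

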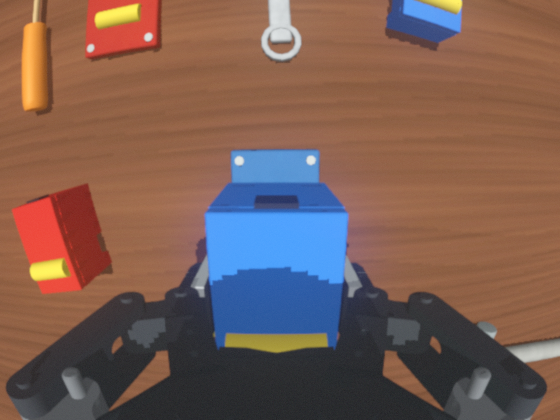

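The box is held straight with its latch end forward and the dock's front edge at (231..319,151). I'll check the alignment using rays from the wrist camera.

```bash
cat >> h.py <<'E'
def wcast(px,c,z):
    px=np.asarray(px,float).reshape(-1,2);K=c['mtx'];T=np.asarray(c['world_from_camera'])
    q=np.c_[(px[:,0]-K[0][2])/K[0][0],(px[:,1]-K[1][2])/K[1][1]]
    r=np.linalg.norm(q,axis=1)+1e-9
    d=np.c_[q*(np.sin(r)/r)[:,None],np.cos(r)]@T[:3,:3].T
    o=T[:3,3];return (o+d*((z-o[2])/d[:,2])[:,None])[:,:2]
def ends(c,l,zl,d,zd):
    for n,p,z,h in(('held',l,zl,40),('dock/below',d,zd,h2)) if 0 else (('held',l,zl,40),('below',d,zd,50 if zd<20 else 40)):
        w=wcast(p,c,z);e=w[0]-w[1];u=np.array([e[1],-e[0]])/np.linalg.norm(e);m=w.mean(0);print(n,'edge',w.round(1).tolist(),'len',round(np.hypot(*e),1),'yaw',round(np.degrees(np.arctan2(u[1],u[0])),2),'ctr',(m-u*h).round(1))
E
sed -i "s/ in((.held.,l,zl,40),('dock.*if 0 else / in /" h.py
python3 - <<'E'
from h import *
c=get_calibration('wrist')
ends(c,[(207,211),(347,210)],160.5,[(232,151),(318.5,150.5)],12)
E
```

```text
held edge [[505.0, -83.4], [502.7, -130.2]] len 46.9 yaw -2.74 ctr [ 463.9 -104.9]
below edge [[514.1, -73.0], [510.8, -140.2]] len 67.2 yaw -2.83 ctr [ 462.5 -104.1]
```

```bash
python3 -m creep '[{"dx":0,"dy":0,"dz":-0.08,"rx":0,"ry":0,"rz":0,"grip":1},{"dx":0,"dy":0,"dz":-0.15,"rx":0,"ry":0,"rz":0,"grip":1},{"dx":0,"dy":0,"dz":-0.18,"rx":0,"ry":0,"rz":0,"grip":1},{"dx":0,"dy":0,"dz":-0.2,"rx":0,"ry":0,"rz":0,"grip":1},{"dx":0,"dy":0,"dz":-0.205,"rx":0,"ry":0,"rz":0,"grip":1}]'; python3 -m creep '[{"dx":0,"dy":0,"dz":-0.003,"rx":0,"ry":0,"rz":0,"grip":1},{"dx":0,"dy":0,"dz":-0.006,"rx":0,"ry":0,"rz":0,"grip":1},{"dx":0,"dy":0,"dz":-0.009,"rx":0,"ry":0,"rz":0,"grip":1},{"dx":0,"dy":0,"dz":-0.012,"rx":0,"ry":0,"rz":0,"grip":1},{"dx":0,"dy":0,"dz":-0.012,"rx":0,"ry":0,"rz":0,"grip":1}]';
```

```text
clock: 4.58
eef_pos: [465.6, -104.1, 40.2]
tool_rot: [3.141, -0.0, -0.055]
force: [0.4, -0.0, -2.5]
width: 49.5
gripper_force: 62.7
clock: 5.2
eef_pos: [465.5, -103.5, 35.5]
tool_rot: [-3.142, -0.0, -0.054]
force: [0.3, 0.7, 1.1]
width: 49.2
gripper_force: 62.9
```

```bash
python3 -m creep '[{"dx":0,"dy":0,"dz":-0.001,"rx":0,"ry":0,"rz":0,"grip":1},{"dx":0,"dy":0,"dz":-0.002,"rx":0,"ry":0,"rz":0,"grip":1},{"dx":0,"dy":0,"dz":-0.003,"rx":0,"ry":0,"rz":0,"grip":1},{"dx":0,"dy":0,"dz":-0.004,"rx":0,"ry":0,"rz":0,"grip":1},{"dx":0,"dy":0,"dz":-0.004,"rx":0,"ry":0,"rz":0,"grip":1}]'
```

```text
clock: 5.82
eef_pos: [465.5, -103.5, 35.4]
tool_rot: [-3.141, -0.001, -0.054]
force: [-4.2, 2.4, 20.0]
width: 49.5
gripper_force: 65.7
```

```bash
python3 -m creep '[{"dx":0,"dy":0,"dz":0,"rx":0,"ry":0,"rz":0,"grip":0},{"dx":0,"dy":0,"dz":0,"rx":0,"ry":0,"rz":0,"grip":-1},{"dx":0,"dy":0,"dz":0,"rx":0,"ry":0,"rz":0,"grip":-1},{"dx":0,"dy":0,"dz":0.05,"rx":0,"ry":0,"rz":0,"grip":-1},{"dx":0,"dy":0,"dz":0.2,"rx":0,"ry":0,"rz":0,"grip":-1}]';python3 -m creep '[{"dx":0,"dy":0,"dz":0.15,"rx":0,"ry":0,"rz":0,"grip":-1},{"dx":0.1,"dy":-0.07,"dz":0.15,"rx":0,"ry":0,"rz":-0.01,"grip":-1},{"dx":0.2,"dy":-0.14,"dz":0.15,"rx":0,"ry":0,"rz":-0.02,"grip":-1},{"dx":0.3,"dy":-0.22,"dz":0.15,"rx":0,"ry":0,"rz":-0.022,"grip":-1},{"dx":0.36,"dy":-0.28,"dz":0.15,"rx":0,"ry":0,"rz":-0.022,"grip":-1}]';python3 -m creep '[{"dx":0.1058,"dy":-0.0525,"dz":0,"rx":0,"ry":0,"rz":0,"grip":-1},{"dx":0.1058,"dy":-0.0525,"dz":0,"rx":0,"ry":0,"rz":0,"grip":-1},{"dx":0.1058,"dy":-0.0525,"dz":0,"rx":0,"ry":0,"rz":0,"grip":-1},{"dx":0.1058,"dy":-0.0525,"dz":0,"rx":0,"ry":0,"rz":0,"grip":-1},{"dx":0.1058,"dy":-0.0525,"dz":0,"rx":0,"ry":0,"rz":0,"grip":-1}]'; python3 - <<'E'
from h import *
for n in('top','scene','wrist'): cv2.imwrite(f'pics/{n}3.png',get_image(n)[:,:,::-1])
c=get_calibration('top')
a=cv2.imread('pics/top3.png')[150:330,230:430];b=cv2.imread('pics/scene3.png')[120:320,60:330]
cv2.imwrite('pics/c3.png',np.hstack([cv2.resize(a,(400,360)),cv2.resize(b,(400,360))]))
E
python3 st.py
```

```text
clock: 6.45
eef_pos: [463.5, -103.2, 112.2]
tool_rot: [-3.141, 0.006, -0.054]
force: [1.0, -0.1, -0.3]
width: 85.5
gripper_force: 0.0
clock: 7.08
eef_pos: [611.0, -216.9, 173.2]
tool_rot: [3.141, -0.001, -0.192]
force: [1.1, -0.5, -0.7]
width: 85.5
gripper_force: 0.0
clock: 7.7
eef_pos: [651.3, -236.1, 174.1]
tool_rot: [-3.141, 0.0, -0.192]
force: [-1.3, 1.2, 0.1]
width: 85.4
gripper_force: 0.0
7.85 [ 651.6 -236.3  174. ] deg [-180.   -0.  -11.] w 85.6 gf 0.0 F [ 0.7 -0.2 -0.5] q [ 0.18  0.76  0.23  1.44 -0.19  0.96 -1.3 ]
```

View pics/c3.png

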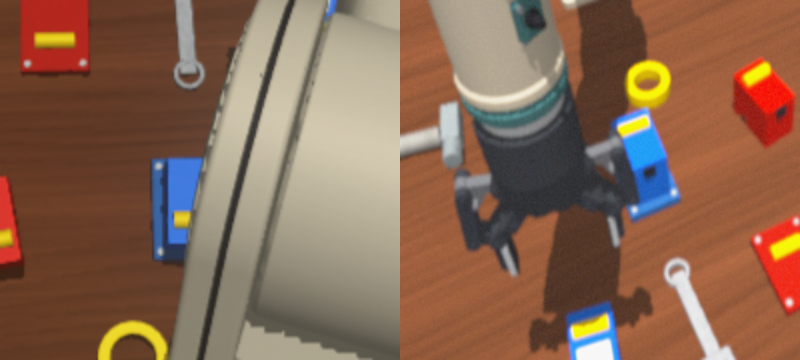

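View pics/wrist3.png

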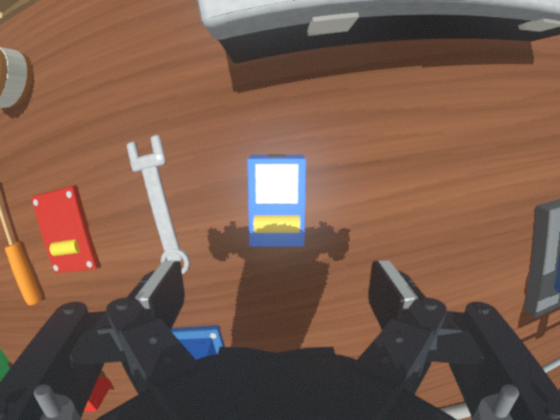

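The blue deep box is seated on its dock. The shallow box at (277,200) is centred and square under the gripper, so I'll grasp it and check the rib position from the scene camera.

```bash
python3 -m creep '[{"dx":0,"dy":0,"dz":-0.1,"rx":0,"ry":0,"rz":0,"grip":-1},{"dx":0,"dy":0,"dz":-0.2,"rx":0,"ry":0,"rz":0,"grip":-1},{"dx":0,"dy":0,"dz":-0.3,"rx":0,"ry":0,"rz":0,"grip":-1},{"dx":0,"dy":0,"dz":-0.39,"rx":0,"ry":0,"rz":0,"grip":-1},{"dx":0,"dy":0,"dz":-0.412,"rx":0,"ry":0,"rz":0,"grip":-1}]'; python3 -m creep '[{"dx":0,"dy":0,"dz":0,"rx":0,"ry":0,"rz":0,"grip":0},{"dx":0,"dy":0,"dz":0,"rx":0,"ry":0,"rz":0,"grip":1},{"dx":0,"dy":0,"dz":0,"rx":0,"ry":0,"rz":0,"grip":1},{"dx":0,"dy":0,"dz":0,"rx":0,"ry":0,"rz":0,"grip":1},{"dx":0,"dy":0,"dz":0,"rx":0,"ry":0,"rz":0,"grip":1}]'; python3 - <<'E'
from h import *
im=cv2.imread('pics/scene3.png')[:,:,::-1];c=get_calibration('scene')
y=masks(im,'blue')[1].astype(np.uint8);n,l,s,ct=cv2.connectedComponentsWithStats(y)
for i in range(1,n):
    if s[i,4]>40: print(ct[i].round(1),s[i,4],cast(ct[i],c,76).round(1), cast(ct[i],c,16).round(1))
E
```

```text
clock: 8.48
eef_pos: [649.8, -235.7, 6.4]
tool_rot: [-3.141, 0.005, -0.192]
force: [-0.3, -0.4, -0.2]
width: 85.6
gripper_force: 0.0
clock: 9.1
eef_pos: [653.3, -237.2, 11.2]
tool_rot: [3.141, -0.004, -0.192]
force: [0.2, 0.6, 6.5]
width: 49.0
gripper_force: 64.6
[386.2 129.4] 101 [[449.9 298.8]] [[391.8 353.9]]
[226.8 166.1] 579 [[393.5 -60.2]] [[329.9 -41.1]]
[300.7 160.6] 120 [[450.3  81.8]] [[392.3 115.1]]
[216.7 190. ] 96 [[ 447.6 -103.6]] [[389.4 -88.9]]
[424.9 199.1] 143 [[656.2 236.6]] [[618.9 285.4]]
[554.5 236.7] 221 [[832.5 376.8]] [[812.9 439.6]]
[320.8 256.3] 170 [[677.9  -5. ]] [[642.7  19.6]]
[532.5 285. ] 1677 [[884.3 265.2]] [[869.8 316.9]]
[188. 301.] 161 [[ 654.2 -233.6]] [[ 616.7 -231.9]]
```

```bash
python3 -m creep '[{"dx":0,"dy":0,"dz":0.05,"rx":0,"ry":0,"rz":0,"grip":1},{"dx":0,"dy":0,"dz":0.15,"rx":0,"ry":0,"rz":0,"grip":1},{"dx":-0.03,"dy":0.02,"dz":0.27,"rx":0,"ry":0,"rz":0,"grip":1},{"dx":-0.11,"dy":0.08,"dz":0.31,"rx":0,"ry":0,"rz":0.01,"grip":1},{"dx":-0.21,"dy":0.15,"dz":0.31,"rx":0,"ry":0,"rz":0.022,"grip":1}]'; python3 -m creep '[{"dx":-0.09,"dy":0.07,"dz":0,"rx":0,"ry":0,"rz":0,"grip":1},{"dx":-0.18,"dy":0.13,"dz":0,"rx":0,"ry":0,"rz":0,"grip":1},{"dx":-0.23,"dy":0.17,"dz":0,"rx":0,"ry":0,"rz":0,"grip":1},{"dx":-0.2555,"dy":0.1825,"dz":0,"rx":0,"ry":0,"rz":0,"grip":1},{"dx":-0.2555,"dy":0.1825,"dz":0,"rx":0,"ry":0,"rz":0,"grip":1}]'; python3 - <<'E'
from h import *
cv2.imwrite('pics/w4.png',get_image('wrist')[:,:,::-1])
E
python3 st.py
```

```text
clock: 9.72
eef_pos: [568.6, -176.8, 135.9]
tool_rot: [3.14, -0.006, -0.052]
force: [0.1, 0.3, -1.1]
width: 49.0
gripper_force: 63.8
clock: 10.35
eef_pos: [465.8, -103.9, 133.6]
tool_rot: [3.141, -0.001, -0.054]
force: [-0.0, -0.1, -1.7]
width: 49.1
gripper_force: 63.8
10.4 [ 466.7 -104.3  133.5] deg [ 1.8e+02 -1.0e-01 -3.1e+00] w 49.0 gf 63.8 F [ 0.7 -0.3 -1.5] q [ 0.04  0.55  0.18  2.09 -0.19  0.52 -1.27]
```

View pics/w4.png

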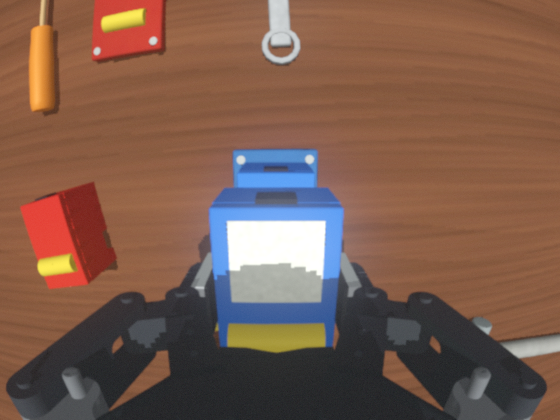

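```bash
python3 - <<'E'
from h import *
c=get_calibration('wrist')
ends(c,[(211,206),(342,206)],164.5,[(234,151),(317.5,151)],12)
E
```

```text
held edge [[506.0, -83.0], [503.5, -129.6]] len 46.7 yaw -3.13 ctr [ 464.8 -104.1]
below edge [[514.7, -72.7], [511.0, -140.4]] len 67.8 yaw -3.12 ctr [ 462.9 -103.8]
```

Compared with the deep box's check, this one is within 0.5 mm in x and aligned in yaw. I'll lower it.

```bash
python3 -m creep '[{"dx":0,"dy":0,"dz":-0.06,"rx":0,"ry":0,"rz":0,"grip":1},{"dx":0,"dy":0,"dz":-0.09,"rx":0,"ry":0,"rz":0,"grip":1},{"dx":-0.001,"dy":0,"dz":-0.105,"rx":0,"ry":0,"rz":0,"grip":1},{"dx":-0.001,"dy":0,"dz":-0.115,"rx":0,"ry":0,"rz":0,"grip":1},{"dx":-0.001,"dy":0,"dz":-0.12,"rx":0,"ry":0,"rz":0,"grip":1}]'; python3 -m creep '[{"dx":0,"dy":0,"dz":-0.003,"rx":0,"ry":0,"rz":0,"grip":1},{"dx":0,"dy":0,"dz":-0.006,"rx":0,"ry":0,"rz":0,"grip":1},{"dx":0,"dy":0,"dz":-0.008,"rx":0,"ry":0,"rz":0,"grip":1},{"dx":0,"dy":0,"dz":-0.01,"rx":0,"ry":0,"rz":0,"grip":1},{"dx":0,"dy":0,"dz":-0.01,"rx":0,"ry":0,"rz":0,"grip":1}]'
```

```text
clock: 11.02
eef_pos: [465.4, -103.7, 85.0]
tool_rot: [3.141, -0.0, -0.054]
force: [-0.1, -0.3, -0.8]
width: 49.1
gripper_force: 63.8
clock: 11.65
eef_pos: [465.3, -103.6, 83.0]
tool_rot: [-3.141, -0.002, -0.054]
force: [-5.0, 1.3, 21.8]
width: 49.2
gripper_force: 66.7
```

```bash
python3 -m creep '[{"dx":0,"dy":0,"dz":0,"rx":0,"ry":0,"rz":0,"grip":0},{"dx":0,"dy":0,"dz":0,"rx":0,"ry":0,"rz":0,"grip":-1},{"dx":0,"dy":0,"dz":0,"rx":0,"ry":0,"rz":0,"grip":-1},{"dx":0,"dy":0,"dz":0.05,"rx":0,"ry":0,"rz":0,"grip":-1},{"dx":0,"dy":0,"dz":0.2,"rx":0,"ry":0,"rz":0,"grip":-1}]';python3 -m creep '[{"dx":0,"dy":0.1,"dz":0.05,"rx":0,"ry":0,"rz":0,"grip":-1},{"dx":-0.01,"dy":0.25,"dz":0.05,"rx":0,"ry":0,"rz":0.01,"grip":-1},{"dx":-0.0218,"dy":0.4,"dz":0.05,"rx":0,"ry":0,"rz":0.02,"grip":-1},{"dx":-0.0218,"dy":0.479,"dz":0.05,"rx":0,"ry":0,"rz":0.0297,"grip":-1},{"dx":-0.0218,"dy":0.479,"dz":0,"rx":0,"ry":0,"rz":0.0297,"grip":-1}]'; python3 - <<'E'
from h import *
for n in('top','scene','wrist'): cv2.imwrite(f'pics/{n}5.png',get_image(n)[:,:,::-1])
a=cv2.imread('pics/wrist5.png');b=cv2.imread('pics/scene5.png')[120:320,60:330]
cv2.imwrite('pics/c5.png',np.hstack([cv2.resize(a,(400,300)),cv2.resize(b,(400,300))]))
E
python3 st.py
```

```text
clock: 12.28
eef_pos: [463.2, -103.1, 159.5]
tool_rot: [-3.141, 0.007, -0.054]
force: [0.6, -0.5, 0.7]
width: 85.5
gripper_force: 0.0
clock: 12.9
eef_pos: [457.4, 91.8, 161.4]
tool_rot: [-3.14, -0.003, 0.139]
force: [0.2, -0.5, -0.3]
width: 85.8
gripper_force: 0.0
13.05 [455.6  87.9 160.3] deg [1.8e+02 1.0e-01 7.6e+00] w 85.2 gf 0.0 F [-0.2  0.3 -0.2] q [-0.37  0.49  0.17  2.1  -0.14  0.57 -1.54]
```

View pics/c5.png

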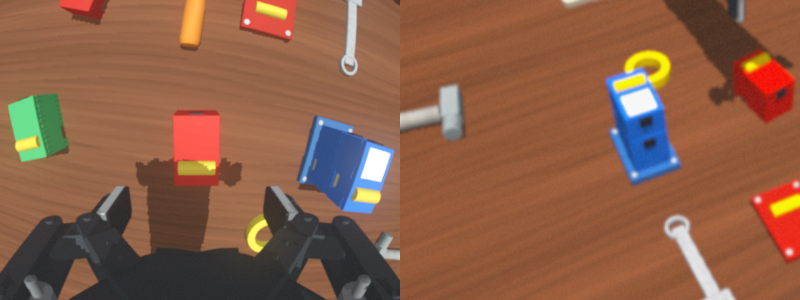

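The blue stack is seated and in line. The red deep box is centred under the gripper.

```bash
python3 -m creep '[{"dx":0,"dy":0,"dz":-0.1,"rx":0,"ry":0,"rz":0,"grip":-1},{"dx":0,"dy":0,"dz":-0.2,"rx":0,"ry":0,"rz":0,"grip":-1},{"dx":0,"dy":0,"dz":-0.3,"rx":0,"ry":0,"rz":0,"grip":-1},{"dx":0,"dy":0,"dz":-0.34,"rx":0,"ry":0,"rz":0,"grip":-1},{"dx":0,"dy":0,"dz":-0.347,"rx":0,"ry":0,"rz":0,"grip":-1}]'; python3 -m creep '[{"dx":0,"dy":0,"dz":0,"rx":0,"ry":0,"rz":0,"grip":0},{"dx":0,"dy":0,"dz":0,"rx":0,"ry":0,"rz":0,"grip":1},{"dx":0,"dy":0,"dz":0,"rx":0,"ry":0,"rz":0,"grip":1},{"dx":0,"dy":0,"dz":0,"rx":0,"ry":0,"rz":0,"grip":1},{"dx":0,"dy":0,"dz":0,"rx":0,"ry":0,"rz":0,"grip":1}]'; python3 st.py
```

```text
clock: 13.68
eef_pos: [456.2, 87.0, 21.3]
tool_rot: [3.142, 0.002, 0.131]
force: [0.4, 0.3, -0.7]
width: 85.6
gripper_force: 0.0
clock: 14.3
eef_pos: [457.0, 88.1, 22.9]
tool_rot: [-3.141, -0.001, 0.133]
force: [-1.1, 0.6, 6.4]
width: 49.3
gripper_force: 63.0
14.3 [457.   88.1  22.9] deg [-1.8e+02 -1.0e-01  7.6e+00] w 49.3 gf 63.0 F [-1.1  0.6  6.4] q [-0.35  0.76  0.15  2.18 -0.45  0.24 -1.24]
```

```bash
python3 -m creep '[{"dx":0,"dy":0,"dz":0.05,"rx":0,"ry":0,"rz":0,"grip":1},{"dx":0,"dy":0,"dz":0.15,"rx":0,"ry":0,"rz":0,"grip":1},{"dx":0.05,"dy":-0.02,"dz":0.25,"rx":0,"ry":0,"rz":0,"grip":1},{"dx":0.15,"dy":-0.05,"dz":0.25,"rx":0,"ry":0,"rz":-0.015,"grip":1},{"dx":0.25,"dy":-0.09,"dz":0.25,"rx":0,"ry":0,"rz":-0.0278,"grip":1}]'; python3 -m creep '[{"dx":0.1,"dy":-0.04,"dz":0,"rx":0,"ry":0,"rz":0,"grip":1},{"dx":0.2,"dy":-0.07,"dz":0,"rx":0,"ry":0,"rz":0,"grip":1},{"dx":0.24,"dy":-0.08,"dz":0,"rx":0,"ry":0,"rz":0,"grip":1},{"dx":0.26,"dy":-0.0853,"dz":0,"rx":0,"ry":0,"rz":0,"grip":1},{"dx":0.26,"dy":-0.0853,"dz":0,"rx":0,"ry":0,"rz":0,"grip":1}]'; python3 - <<'E'
from h import *
cv2.imwrite('pics/w6.png',get_image('wrist')[:,:,::-1])
E
python3 st.py
```

```text
clock: 14.92
eef_pos: [557.4, 52.3, 122.9]
tool_rot: [-3.141, -0.001, -0.044]
force: [-0.1, -0.1, -2.6]
width: 49.3
gripper_force: 63.2
clock: 15.55
eef_pos: [659.8, 17.8, 121.6]
tool_rot: [3.141, 0.001, -0.042]
force: [-0.3, 0.9, -3.5]
width: 49.2
gripper_force: 63.1
15.6 [659.3  18.1 121.7] deg [-1.8e+02  1.0e-01 -2.4e+00] w 49.1 gf 63.1 F [-0.3  0.1 -2.7] q [-0.29  0.8   0.39  1.59 -0.38  0.83 -1.36]
```

View pics/w6.png

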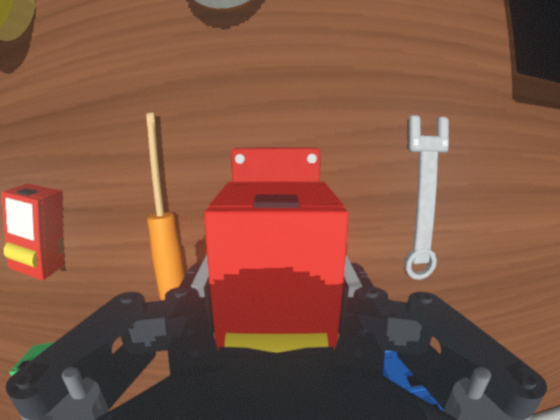

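```bash
python3 - <<'E'
from h import *
im=cv2.imread('pics/w6.png')[:,:,::-1];i2=cv2.imread('pics/w2.png')[:,:,::-1]
print(im[143:156,276,0].tolist(),im[203:216,240,0].tolist());print(i2[143:156,276,2].tolist(),i2[203:216,240,2].tolist())
c=get_calibration('wrist')
ends(c,[(208,210.5),(346,210)],160.5,[(231.5,149),(320,149.5)],12)
E
```

```text
[147, 147, 148, 145, 151, 176, 204, 218, 221, 221, 222, 222, 222] [160, 166, 180, 191, 177, 165, 163, 174, 199, 221, 233, 239, 240]
[88, 87, 86, 85, 83, 96, 141, 181, 200, 211, 213, 214, 214] [171, 173, 179, 194, 203, 189, 177, 176, 186, 212, 235, 245, 251]
held edge [[698.9, 39.4], [697.2, -6.4]] len 45.9 yaw -2.19 ctr [658.1  18. ]
below edge [[708.9, 50.8], [705.7, -17.7]] len 68.6 yaw -2.74 ctr [657.3  19. ]
```

The alignment matches the blue case that seated well, so I'll lower it.

```bash
python3 -m creep '[{"dx":0,"dy":0,"dz":-0.08,"rx":0,"ry":0,"rz":0,"grip":1},{"dx":0.0005,"dy":0.001,"dz":-0.15,"rx":0,"ry":0,"rz":0,"grip":1},{"dx":0.0005,"dy":0.001,"dz":-0.18,"rx":0,"ry":0,"rz":0,"grip":1},{"dx":0.0005,"dy":0.001,"dz":-0.2,"rx":0,"ry":0,"rz":0,"grip":1},{"dx":0.0005,"dy":0.001,"dz":-0.208,"rx":0,"ry":0,"rz":0,"grip":1}]'; python3 -m creep '[{"dx":0,"dy":0,"dz":-0.003,"rx":0,"ry":0,"rz":0,"grip":1},{"dx":0,"dy":0,"dz":-0.006,"rx":0,"ry":0,"rz":0,"grip":1},{"dx":0,"dy":0,"dz":-0.009,"rx":0,"ry":0,"rz":0,"grip":1},{"dx":0,"dy":0,"dz":-0.012,"rx":0,"ry":0,"rz":0,"grip":1},{"dx":0,"dy":0,"dz":-0.012,"rx":0,"ry":0,"rz":0,"grip":1}]';
```

```text
clock: 16.23
eef_pos: [660.9, 18.3, 39.3]
tool_rot: [-3.142, -0.001, -0.042]
force: [-0.2, -0.7, -2.6]
width: 49.6
gripper_force: 63.0
clock: 16.85
eef_pos: [660.8, 18.2, 35.0]
tool_rot: [-3.141, -0.001, -0.042]
force: [-1.6, 0.8, 4.9]
width: 49.5
gripper_force: 63.7
```

```bash
python3 -m creep '[{"dx":0,"dy":0,"dz":-0.002,"rx":0,"ry":0,"rz":0,"grip":1},{"dx":0,"dy":0,"dz":0,"rx":0,"ry":0,"rz":0,"grip":-1},{"dx":0,"dy":0,"dz":0,"rx":0,"ry":0,"rz":0,"grip":-1},{"dx":0,"dy":0,"dz":0.05,"rx":0,"ry":0,"rz":0,"grip":-1},{"dx":0,"dy":0,"dz":0.2,"rx":0,"ry":0,"rz":0,"grip":-1}]';python3 -m creep '[{"dx":0,"dy":0.05,"dz":0.14,"rx":0,"ry":0,"rz":0,"grip":-1},{"dx":0,"dy":0.15,"dz":0.15,"rx":0,"ry":0,"rz":-0.01,"grip":-1},{"dx":-0.01,"dy":0.29,"dz":0.15,"rx":0,"ry":0,"rz":-0.02,"grip":-1},{"dx":-0.01,"dy":0.43,"dz":0.15,"rx":0,"ry":0,"rz":-0.03,"grip":-1},{"dx":-0.01,"dy":0.5,"dz":0.15,"rx":0,"ry":0,"rz":-0.0303,"grip":-1}]';python3 -m creep '[{"dx":-0.0093,"dy":0.096,"dz":0,"rx":0,"ry":0,"rz":0,"grip":-1},{"dx":-0.0093,"dy":0.096,"dz":0,"rx":0,"ry":0,"rz":0,"grip":-1},{"dx":-0.0093,"dy":0.096,"dz":0,"rx":0,"ry":0,"rz":0,"grip":-1},{"dx":-0.0093,"dy":0.096,"dz":0,"rx":0,"ry":0,"rz":0,"grip":-1},{"dx":-0.0093,"dy":0.096,"dz":0,"rx":0,"ry":0,"rz":0,"grip":-1}]'; python3 - <<'E'
from h import *
for n in('top','scene','wrist'): cv2.imwrite(f'pics/{n}7.png',get_image(n)[:,:,::-1])
a=cv2.imread('pics/wrist7.png');b=cv2.imread('pics/scene7.png')[130:330,200:470]
cv2.imwrite('pics/c7.png',np.hstack([cv2.resize(a,(400,300)),cv2.resize(b,(400,300))]))
for n in('top','scene'):
    im=cv2.imread(f'pics/{n}7.png')[:,:,::-1];c=get_calibration(n);y=masks(im,'red')[1].astype(np.uint8);k,l,s,ct=cv2.connectedComponentsWithStats(y)
    for i in range(1,k):
        for z in(76,116):
            w=cast(ct[i],c,z)[0]
            if s[i,4]>40 and min(np.hypot(*(w-[642.4,18.6])),np.hypot(*(w-[447.4,-102.7])))<12: print(n,z,w.round(1),s[i,4])
E
python3 st.py
```

```text
clock: 17.48
eef_pos: [658.4, 18.5, 112.9]
tool_rot: [3.141, 0.006, -0.042]
force: [1.1, -0.2, 0.4]
width: 85.5
gripper_force: 0.0
clock: 18.1
eef_pos: [655.9, 223.6, 175.2]
tool_rot: [-3.139, -0.0, -0.228]
force: [-0.6, -0.5, -0.3]
width: 85.5
gripper_force: 0.0
clock: 18.73
eef_pos: [653.3, 255.3, 174.5]
tool_rot: [3.141, -0.0, -0.234]
force: [0.8, 0.2, -0.4]
width: 85.5
gripper_force: 0.0
top 76 [641.2  18.9] 144
top 76 [ 450.2 -108.2] 156
top 116 [ 445.5 -103.3] 156
scene 116 [ 447.4 -102.3] 97
scene 76 [642.4  20. ] 176
18.88 [653.  256.1 174.2] deg [180.   -0.  -13.4] w 85.7 gf 0.0 F [-0.   0.7 -0.2] q [-0.67  0.81  0.5   1.42 -0.42  1.01 -1.89]
```

View pics/c7.png

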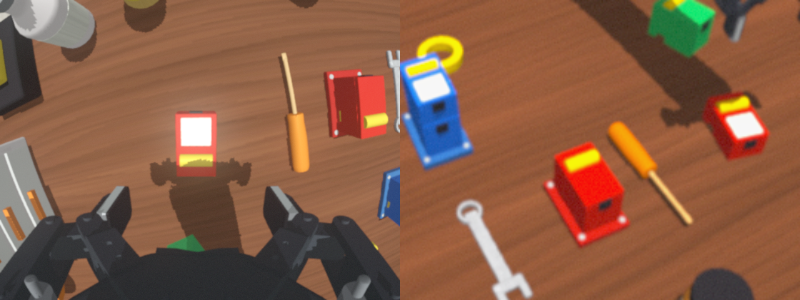

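Red deep is seated and red shallow is centred under the gripper, so I'll grasp it.

```bash
python3 -m creep '[{"dx":0,"dy":0,"dz":-0.1,"rx":0,"ry":0,"rz":0,"grip":-1},{"dx":0,"dy":0,"dz":-0.2,"rx":0,"ry":0,"rz":0,"grip":-1},{"dx":0,"dy":0,"dz":-0.3,"rx":0,"ry":0,"rz":0,"grip":-1},{"dx":0,"dy":0,"dz":-0.39,"rx":0,"ry":0,"rz":0,"grip":-1},{"dx":0,"dy":0,"dz":-0.412,"rx":0,"ry":0,"rz":0,"grip":-1}]'; python3 -m creep '[{"dx":0,"dy":0,"dz":0,"rx":0,"ry":0,"rz":0,"grip":0},{"dx":0,"dy":0,"dz":0,"rx":0,"ry":0,"rz":0,"grip":1},{"dx":0,"dy":0,"dz":0,"rx":0,"ry":0,"rz":0,"grip":1},{"dx":0,"dy":0,"dz":0,"rx":0,"ry":0,"rz":0,"grip":1},{"dx":0,"dy":0,"dz":0,"rx":0,"ry":0,"rz":0,"grip":1}]'; python3 st.py
```

```text
clock: 19.5
eef_pos: [651.0, 256.0, 6.6]
tool_rot: [3.139, 0.004, -0.233]
force: [0.3, 0.3, -0.2]
width: 85.4
gripper_force: 0.0
clock: 20.12
eef_pos: [654.5, 257.1, 11.6]
tool_rot: [-3.14, -0.003, -0.232]
force: [-0.3, -0.7, 5.3]
width: 49.3
gripper_force: 64.4
20.12 [654.5 257.1  11.6] deg [-179.9   -0.2  -13.3] w 49.3 gf 64.4 F [-0.3 -0.7  5.3] q [-0.63  1.    0.4   1.5  -0.51  0.74 -1.82]
```

```bash
python3 -m creep '[{"dx":0,"dy":0,"dz":0.05,"rx":0,"ry":0,"rz":0,"grip":1},{"dx":0,"dy":0,"dz":0.15,"rx":0,"ry":0,"rz":0,"grip":1},{"dx":0,"dy":-0.03,"dz":0.27,"rx":0,"ry":0,"rz":0.005,"grip":1},{"dx":0.01,"dy":-0.13,"dz":0.31,"rx":0,"ry":0,"rz":0.018,"grip":1},{"dx":0.0193,"dy":-0.25,"dz":0.31,"rx":0,"ry":0,"rz":0.0303,"grip":1}]'; python3 -m creep '[{"dx":0,"dy":-0.12,"dz":0,"rx":0,"ry":0,"rz":0,"grip":1},{"dx":0,"dy":-0.23,"dz":0,"rx":0,"ry":0,"rz":0,"grip":1},{"dx":0,"dy":-0.32,"dz":0,"rx":0,"ry":0,"rz":0,"grip":1},{"dx":0,"dy":-0.346,"dz":0,"rx":0,"ry":0,"rz":0,"grip":1},{"dx":0,"dy":-0.346,"dz":0,"rx":0,"ry":0,"rz":0,"grip":1}]'; python3 - <<'E'
from h import *
cv2.imwrite('pics/w8.png',get_image('wrist')[:,:,::-1])
E
python3 st.py
```

```text
clock: 20.75
eef_pos: [661.9, 157.2, 136.8]
tool_rot: [-3.14, -0.005, -0.037]
force: [0.9, -0.8, -1.5]
width: 49.2
gripper_force: 63.7
clock: 21.38
eef_pos: [660.7, 18.3, 134.0]
tool_rot: [-3.141, -0.001, -0.043]
force: [-0.1, 0.8, -1.7]
width: 49.4
gripper_force: 63.7
21.43 [660.7  20.  133.7] deg [-179.9   -0.    -2.3] w 49.0 gf 63.7 F [ 0.2  0.4 -1.5] q [-0.29  0.79  0.39  1.58 -0.37  0.85 -1.37]
```

View pics/w8.png

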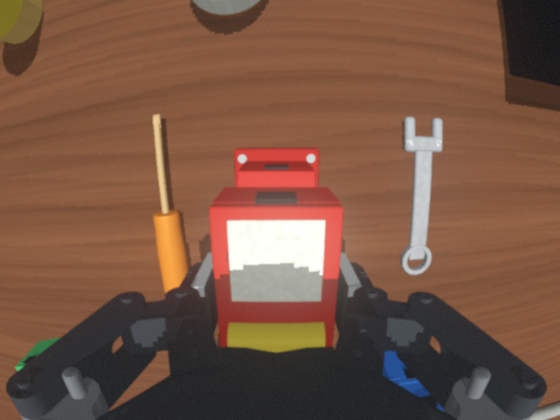

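The red shallow box is square over the stack, with nearly the same picture as in the blue case. I'll lower, release and retreat, then check.

```bash
python3 -m creep '[{"dx":0,"dy":0,"dz":-0.06,"rx":0,"ry":0,"rz":0,"grip":1},{"dx":0,"dy":0,"dz":-0.09,"rx":0,"ry":0,"rz":0,"grip":1},{"dx":-0.0005,"dy":0,"dz":-0.105,"rx":0,"ry":0,"rz":0,"grip":1},{"dx":-0.0005,"dy":0,"dz":-0.115,"rx":0,"ry":0,"rz":0,"grip":1},{"dx":-0.0005,"dy":0,"dz":-0.12,"rx":0,"ry":0,"rz":0,"grip":1}]'; python3 -m creep '[{"dx":0,"dy":0,"dz":-0.003,"rx":0,"ry":0,"rz":0,"grip":1},{"dx":0,"dy":0,"dz":-0.006,"rx":0,"ry":0,"rz":0,"grip":1},{"dx":0,"dy":0,"dz":-0.008,"rx":0,"ry":0,"rz":0,"grip":1},{"dx":0,"dy":0,"dz":-0.01,"rx":0,"ry":0,"rz":0,"grip":1},{"dx":0,"dy":0,"dz":-0.01,"rx":0,"ry":0,"rz":0,"grip":1}]'
```

```text
clock: 22.05
eef_pos: [660.7, 18.4, 85.5]
tool_rot: [-3.142, -0.001, -0.042]
force: [-0.2, -0.1, -1.5]
width: 49.0
gripper_force: 63.7
clock: 22.68
eef_pos: [660.7, 18.2, 83.5]
tool_rot: [-3.141, -0.001, -0.042]
force: [-4.0, -0.6, 11.6]
width: 48.9
gripper_force: 65.3
```

```bash
python3 -m creep '[{"dx":0,"dy":0,"dz":-0.001,"rx":0,"ry":0,"rz":0,"grip":1},{"dx":0,"dy":0,"dz":0,"rx":0,"ry":0,"rz":0,"grip":-1},{"dx":0,"dy":0,"dz":0,"rx":0,"ry":0,"rz":0,"grip":-1},{"dx":0,"dy":0,"dz":0.05,"rx":0,"ry":0,"rz":0,"grip":-1},{"dx":0,"dy":0,"dz":0.2,"rx":0,"ry":0,"rz":0,"grip":-1}]'; python3 -m creep '[{"dx":0,"dy":0,"dz":0.15,"rx":0,"ry":0,"rz":0,"grip":-1},{"dx":-0.03,"dy":-0.13,"dz":0.2,"rx":0,"ry":0,"rz":0,"grip":-1},{"dx":-0.06,"dy":-0.27,"dz":0.2,"rx":0,"ry":0,"rz":0,"grip":-1},{"dx":-0.1,"dy":-0.4,"dz":0.2,"rx":0,"ry":0,"rz":0,"grip":-1},{"dx":-0.15,"dy":-0.5,"dz":0.2,"rx":0,"ry":0,"rz":0,"grip":-1}]'; python3 -m creep '[{"dx":-0.05,"dy":-0.13,"dz":0,"rx":0,"ry":0,"rz":0,"grip":-1},{"dx":-0.1,"dy":-0.27,"dz":0,"rx":0,"ry":0,"rz":0,"grip":-1},{"dx":-0.15,"dy":-0.4,"dz":0,"rx":0,"ry":0,"rz":0,"grip":-1},{"dx":-0.2,"dy":-0.5,"dz":0,"rx":0,"ry":0,"rz":0,"grip":-1},{"dx":-0.2,"dy":-0.55,"dz":0,"rx":0,"ry":0,"rz":0,"grip":-1}]'; python3 - <<'E'
from h import *
for n in('top','scene'):
    im=get_image(n);cv2.imwrite(f'pics/{n}9.png',im[:,:,::-1]);c=get_calibration(n);y=masks(im,'red')[1].astype(np.uint8);k,l,s,ct=cv2.connectedComponentsWithStats(y)
    for i in range(1,k):
        w=cast(ct[i],c,116)[0]
        if s[i,4]>40 and min(np.hypot(*(w-[642.4,18.6])),np.hypot(*(w-[447.4,-102.7])))<12: print(n,w.round(1),s[i,4])
a=cv2.imread('pics/top9.png')[80:320,60:460];b=cv2.imread('pics/scene9.png')[110:320,80:430]
cv2.imwrite('pics/c9.png',np.vstack([cv2.resize(a,(500,300)),cv2.resize(b,(500,300))]))
E
```

```text
clock: 23.3
eef_pos: [658.3, 18.6, 160.0]
tool_rot: [3.141, 0.006, -0.042]
force: [1.0, 0.7, 0.6]
width: 85.5
gripper_force: 0.0
clock: 23.92
eef_pos: [599.8, -184.8, 242.9]
tool_rot: [3.14, -0.002, -0.044]
force: [0.6, 0.5, -0.0]
width: 85.3
gripper_force: 0.0
clock: 24.55
eef_pos: [517.8, -405.5, 242.9]
tool_rot: [3.139, 0.0, -0.047]
force: [0.4, 0.4, -0.6]
width: 85.3
gripper_force: 0.0
top [640.5  18.3] 157
top [ 445.5 -103.3] 156
scene [ 447.4 -102.3] 98
scene [641.8  19.9] 189
```

View pics/c9.png

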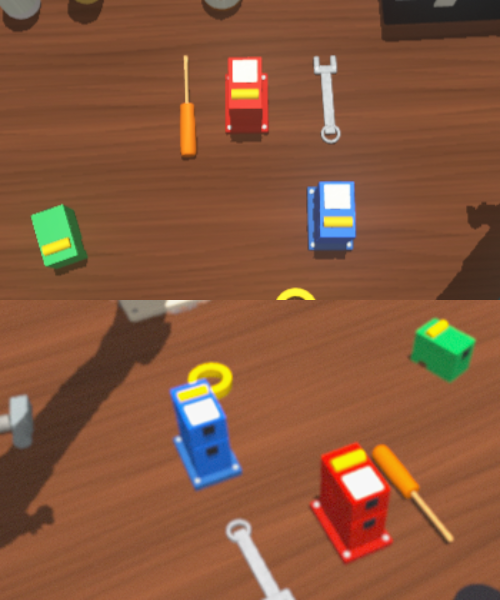

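Both stacks are seated and aligned, the rib positions match in both cameras, and the green box is untouched. I'm handing the job in.

```bash
python3 -c "
from cell import ctrl
print(ctrl.finish_job())"
```

```text
the job is handed in; nothing more can be done
None
```

The red and blue deep boxes are on their docking plates with the matching shallow boxes on top, seated and in line in the last camera check; the green box was left alone, and the job was handed in at about 25 s.

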